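# Lock the brush tank's bayonet lid

## Robot

A 7-joint arm with a two-finger parallel gripper is mounted at the origin on the work surface. World frame = base frame: x ahead of the robot, y to its left, z up, the work surface at z = 0. Lengths are in m, angles in rad, forces in N, time in s.
With the tool pointing down it reaches from about 0.4 to 0.85 m from the base axis. Payload 4.5 kg.
Tool frame: the origin (TCP) lies midway between the tips of the shut fingers; the grasp point (between the pads) lies 19 mm behind it; z points along the fingers, y is the direction in which the jaws open and shut (so a half turn about z gives the same grasp; the last joint's range is limited). The gripper opens to 88 mm and grips with 3 to 60 N. Pads are 18 mm wide; open, the fingers measure 123 mm over their backs; the gripper's body (75 mm by 187 mm) begins 45 mm behind the grasp point.
Start: joints at [1.36, 0.689, -0.195, 1.565, 0.157, 0.902, -0.215], TCP at [0.152, -0.606, 0.239] pointing down, gripper open.
Joint ranges: [-3.01, 3.01], [-0.46, 2.08], [-1.47, 1.51], [0.13, 2.56], [-1, 4.14], [0.04, 2.09], [-2.66, 2.66]. Speed limits (rad/s): [2.57, 2.57, 3.14, 3.14, 3.14, 3.14, 3.14].

## Interface

Orientations are given as a unit quaternion [x, y, z, w].
In Python, from plant import r gives the robot as it stands. The module is installed in compiled form; this text tells all that it offers.
- The arm moves only by the tool carry_out, never from a script. Its argument "commands" is a list of rows, each a list of 6 numbers: the shift along the tool's x, y, z in m, then the turn, a rotation vector about the tool's x, y, z in degrees. In form: [[dx, dy, dz, wx, wy, wz], ...]. A call has 1 to 12 rows; each row is the pose to reach, as a shift and turn from the pose commanded when the call began, along the tool's axes at that moment; what a row does not reach only later rows make up. A row lasts 1/10 s, in which the tool goes at most 50 mm and 8.59 degrees, less where a joint would pass 70% of its speed; a pose out of reach is approached as far as the arm can. A call with a gripper value outside its range is refused whole. "fingers" is the closure in counts, from 0 (fully open) to 255 (shut), set as the call begins (left out, the last holds). The fingers move at their own pace and stop on an object; "grip_force" is the grip in N (left out, the last holds). Time passes only in rows, so rows that repeat a pose let the fingers close. It gives the time, the measured TCP pose, the force and the opening at its end, in the units of the state.
- r.get_state(): the state, without advancing time (a new reading comes with each control period).
- r.snapshot(name): name is "side" or "top" or "wrist"; returns a dict with "img" (384x512x3 uint8, blue, green, red), "intrinsics" (3x3 intrinsics, pixels), "extrinsics" (4x4, takes a point from camera to world coordinates); the wrist camera has in their place "tool_from_camera" (4x4, takes a point from camera to tool coordinates, whose origin is the TCP and whose axes are the flange's). Camera axes: x right, y down, z forward; pixel columns grow to the right and rows downward; lengths in m; the calibration is good to about 2 mm. A picture is of the moment at which its call begins: read the wrist's pose just before it. There is no depth.
- r.finish_job(): hands the job in, once; it reports no verdict.
Trained networks look in a picture, given as the dict that the camera call returned (one of the last four; its "shot" number tells which), for a name from the list of things; names that differ only in an ending like _2 or _b are one class to them, and where a whole thing is asked for, a point or a joint stands for the part that bears it (a point fixed in the world has none). Each returns a list of dicts, best first, with "p" (0 to 1); they miss things now and then, are a little off and sometimes report something else, mostly with a low value. They report only what shows in the picture. A call takes as long as a camera call. They do not tell look-alikes from the thing itself.
- r.spot_in(picture, label): "xyz" ([x, y, z] in m, in world coordinates, good to about 4 mm: the middle of the surface that is visible of it).
- r.spot_point(picture, label): "xyz" ([x, y, z] in m, in world coordinates, good to about 4 mm: a listed point, or the origin of a listed thing).
The state is a dict: "clock": time; "q": joint angles; "qd": joint speeds; "joint_torque": joint torques, N m; "tool_pos": TCP position; "eef_rot": TCP orientation; "contact_force": force on the tool from outside, world axes, zero at the start; "moment": the same for the moment, N m; "opening": opening from 0.0 (shut) to 1.0 (fully open).
Only numpy, scipy, OpenCV 4.12 (cv2) and the standard library are available. Lean on these libraries where they do the work, as an engineer would, in place of code of your own. Each camera call takes 0.05 s, during which the arm holds its last target.

## Task

The wide steel brush-washing tank has its lid only dropped into the collar: push the lid down against its spring and give it a quarter turn clockwise (seen from above), so that its black grip lines up with the tank's two carrying ears and the lid stays locked down. Leave the smaller steel pot with the round knob where it stands.

Things in the scene. Friction and masses are not known exactly. Their poses are not given: they have to be found in the camera images.
- lid_grip (a point): Loose steel lid, disc 108 mm wide, 8 mm thick, 0.2 kg, with an upright black bar grip 76 long, 20 wide, 40 tall; take it from above across the 20 mm. Point: the grip's centre, 20 mm below its top, 20 mm above the disc's upper face. x runs along the grip, y across, z up. Two lugs, 24 mm wide, under the grip's ends reach 63 mm from the centre.
- tank_rim (a point): Fixed steel tank, 150 mm wide, 90 mm high, two wire ears at its sides. Point: centre of the collar's top edge. x points to one of two opposite gaps in the collar, y to an ear, z up. At the start the lugs lie in the gaps (grip along x within 6 degrees), grip's centre 22 mm above this point. Pressed, the lid turns clockwise only, with up to 0.5 N m, to a stop 100 degrees from the gaps.
- seal (a joint): Spring seal under the lid: how far it is pushed down, in m. 0 at the start; about 5 N (lid's weight included) starts it, 8 N takes it to 0.010, where the lugs come free below the lip; it bottoms at 0.014. Push 12 to 14 mm and keep the lid down while turning. Let go after the turn, it rises to about 0.010 and presses the lugs up against the lip, which holds the lid.
- pot_mid (a point): Smaller loose steel pot, 102 mm wide, 113 mm tall over its round black knob, 0.8 kg, not to be moved. Point: on its axis, 55 mm above the table; z up.
Not all that is in view belongs to the job. What is shaped like the part that bears lid_grip but blue or orange is not meant.

How it is judged:
By the outcome, as a careful person would: the job done as asked, in the order asked, and still so for the second after the job is handed in, with the robot touching nothing.
It also fails if it takes over 32 s, if anything falls off the work surface, if the arm or the gripper's body presses on something with over 40 N, if the wrist force passes 120 N, or if a joint passes its speed limit or range.

## Working session

There is one attempt and no reset: what is moved stays moved. The work goes in short steps, Python scripts to look and compute and a tool call to move; the robot and the scene stay as the last step left them, time stands still between calls to the robot, and variables do not carry over. Pictures are saved under pics/ and viewed, and the job is handed in when it is done.

Besides the shell and the picture viewer there is one more tool, called after "Call:" in YAML: its name, and indented under it one key for each argument. carry_out: Moves the arm, as the interface text tells. Its arguments: {"type":"object","properties":{"commands":{"type":"array","items":{"type":"array","items":{"type":"number"}}},"fingers":{"type":"number"},"grip_force":{"type":"number"}},"required":["commands"]}

```bash
mkdir -p pics
cat > h.py <<'E'
import numpy as np,cv2
from plant import r
def look(names,labels,tag):
    for n in names:
        st=r.get_state()
        d=r.snapshot(n); cv2.imwrite(f'pics/{tag}_{n}.png',d['img'])
        for l in labels:
            for f in ('spot_in','spot_point'):
                try: print(n,l,f,[(np.round(x['xyz'],4).tolist(),round(x['p'],2)) for x in getattr(r,f)(d,l)][:4])
                except Exception as e: print(n,l,f,e)
        print({k:np.round(d[k],4).tolist() for k in d if k in('intrinsics','extrinsics','tool_from_camera')})
E
python3 - <<'E'
from h import *
s=r.get_state();print({k:np.round(v,4).tolist() for k,v in s.items()})
look(['side','top'],['lid_grip','tank_rim','pot_mid'],'a')
print(r.get_state()['clock'])
E
```

```text
{'clock': 0.0, 'q': [1.3598, 0.69, -0.1945, 1.5664, 0.1573, 0.9025, -0.2151], 'qd': [0.0009, 0.0008, 0.0007, 0.0013, -0.0016, 0.0003, -0.0005], 'joint_torque': [0.0003, -52.7572, -1.267, -15.3434, -0.0526, 0.0065, 0.0002], 'tool_pos': [0.1513, -0.6058, 0.2379], 'eef_rot': [0.9925, 0.1222, -0.0002, -0.0009], 'contact_force': [-0.5766, -0.3657, -0.3121], 'moment': [-0.0291, -0.015, 0.0392], 'opening': 1.0012}
side lid_grip spot_in [([0.5173, 0.1827, 0.0895], 0.92), ([0.5199, 0.3985, 0.0066], 0.9), ([0.5537, -0.024, 0.0116], 0.83), ([0.6753, 0.404, 0.0089], 0.65)]
side lid_grip spot_point [([0.5219, 0.4075, 0.0286], 0.95), ([0.5592, -0.0119, 0.0292], 0.94), ([0.6873, 0.4212, 0.0267], 0.71), ([0.5234, 0.1994, 0.1081], 0.65)]
side tank_rim spot_in [([0.5098, 0.1345, 0.0603], 0.74)]
side tank_rim spot_point [([0.5227, 0.1947, 0.0871], 0.8)]
side pot_mid spot_in [([0.5862, -0.2398, 0.0839], 0.76)]
side pot_mid spot_point [([0.5927, -0.2182, 0.053], 0.91), ([0.5222, 0.1978, 0.1081], 0.47)]
{'intrinsics': [[463.1414, 0.0, 259.4584], [0.0, 463.1414, 185.4663], [0.0, 0.0, 1.0]], 'extrinsics': [
[... 214 characters left out ...]
0.8), ([0.523, 0.4043, 0.0081], 0.69), ([0.5189, 0.1944, 0.0925], 0.55)]
top lid_grip spot_point [([0.5188, 0.1955, 0.1119], 0.81), ([0.6816, 0.4226, 0.0283], 0.73), ([0.5589, -0.0163, 0.0289], 0.72), ([0.5246, 0.4078, 0.0287], 0.6)]
top tank_rim spot_in [([0.5156, 0.1905, 0.0923], 0.58)]
top tank_rim spot_point []
top pot_mid spot_in [([0.5879, -0.2064, 0.084], 0.74), ([0.5186, 0.1952, 0.0906], 0.65)]
top pot_mid spot_point [([0.5912, -0.2133, 0.0571], 0.55)]
{'intrinsics': [[429.5037, 0.0, 255.1504], [0.0, 429.5037, 197.52], [0.0, 0.0, 1.0]], 'extrinsics': [[-0.0168, -0.9931, 0.1156, 0.4939], [-0.9998, 0.0156, -0.0114, 0.1326], [0.0095, -0.1158, -0.9932, 1.0531], [0.0, 0.0, 0.0, 1.0]]}
0.7
```

View pics/a_top.png

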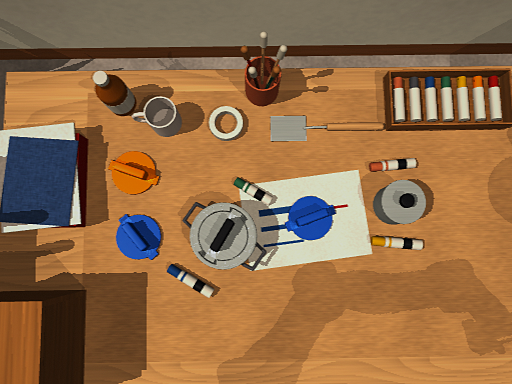

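View pics/a_side.png

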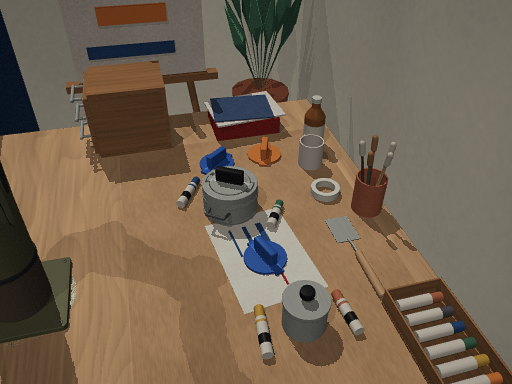

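```bash
cat > m.py <<'E'
from h import *
def ray(d,u,v,z,E=None):
    K=d['intrinsics'];E=d['extrinsics'] if E is None else E
    w=E[:3,:3]@np.linalg.solve(K,[u,v,1.]);o=E[:3,3];return o+w*(z-o[2])/w[2]
def blackbar(d,c,rad,thr=45):
    g=d['img'].max(2);m=np.zeros_like(g);cv2.circle(m,c,rad,255,-1)
    b=((g<thr)&(m>0)).astype(np.uint8)
    n,l,s,_=cv2.connectedComponentsWithStats(b);k=1+np.argmax(s[1:,4]);return (l==k)
E
python3 - <<'E'
from m import *
d=r.snapshot('top'); im=d['img']
cv2.imwrite('pics/b_top.png',cv2.resize(im[180:290,160:290],None,fx=5,fy=5,interpolation=cv2.INTER_CUBIC))
b=blackbar(d,(223,236),30)
v,u=np.nonzero(b);print(len(u),u.min(),u.max(),v.min(),v.max())
rr=cv2.minAreaRect(np.c_[u,v].astype(np.float32));print(rr)
P=np.array([ray(d,a,c,0.125)[:2] for a,c in zip(u,v)])
print(P.mean(0));w,V=np.linalg.eigh(np.cov(P.T));print('yaw',np.degrees(np.arctan2(V[1,1],V[0,1])),np.sqrt(w*12))
e1=ray(d,195,213,.07);e2=ray(d,255,258,.07);print(e1,e2,(e1+e2)/2,np.degrees(np.arctan2(*(e2-e1)[[1,0]])))
d=r.snapshot('side');cv2.imwrite('pics/b_side.png',cv2.resize(d['img'][150:240,180:280],None,fx=6,fy=6,interpolation=cv2.INTER_CUBIC))
E
```

```text
333 210 234 219 251
((221.98464965820312, 234.7769317626953), (9.922778129577637, 35.34989929199219), 29.74488067626953)
[0.52194394 0.19492335]
yaw 148.79331242500456 [0.02050819 0.07454742]
[0.57477585 0.25983273 0.07      ] [0.47029192 0.1240554  0.07      ] [0.52253389 0.19194407 0.07      ] -127.57915296183475
```

View pics/b_top.png

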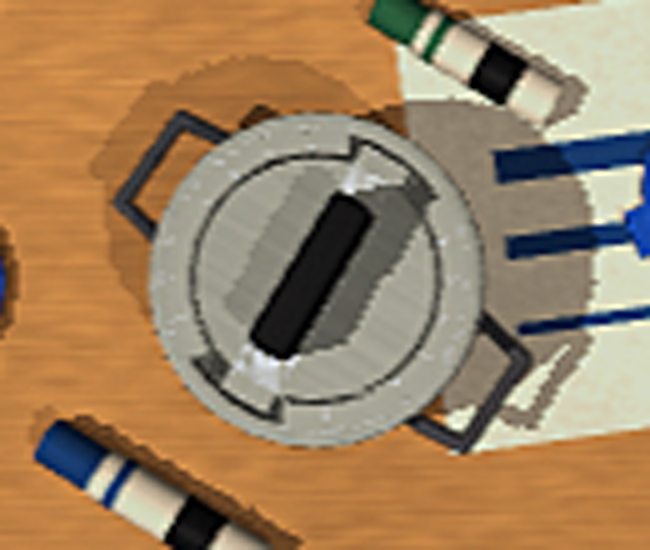

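View pics/b_side.png

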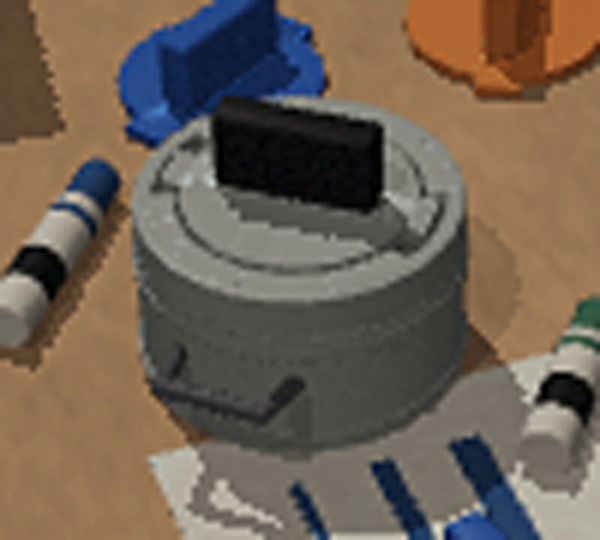

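Call:
carry_out:
  commands:
    - [0.482,-0.236,-0.04,0,0,-90]
    - [0.482,-0.236,-0.04,0,0,-90]
    - [0.482,-0.236,-0.04,0,0,-90]
    - [0.482,-0.236,-0.04,0,0,-90]
    - [0.482,-0.236,-0.04,0,0,-90]
    - [0.482,-0.236,-0.04,0,0,-90]
    - [0.482,-0.236,-0.04,0,0,-90]
    - [0.482,-0.236,-0.04,0,0,-90]
    - [0.482,-0.236,-0.04,0,0,-90]
    - [0.482,-0.236,-0.04,0,0,-90]
    - [0.482,-0.236,-0.04,0,0,-90]
  fingers: 0

```text
clock: 1.9
tool_pos: [0.5643, -0.2577, 0.2792]
eef_rot: [0.613, 0.79, 0.001, 0.0]
contact_force: [-0.1, 0.1, 0.1]
opening: 1.001
```

Call:
carry_out:
  commands:
    - [0.449,0.072,0,0,0,-44.4]
    - [0.449,0.072,0,0,0,-44.4]
    - [0.449,0.072,0,0,0,-44.4]
    - [0.449,0.072,0,0,0,-44.4]
    - [0.449,0.072,0,0,0,-44.4]
    - [0.449,0.072,0,0,0,-44.4]
    - [0.449,0.072,0,0,0,-44.4]
    - [0.449,0.072,0,0,0,-44.4]
    - [0.449,0.072,0,0,0,-44.4]
    - [0.449,0.072,0,0,0,-44.4]
    - [0.449,0.072,0,0,0,-44.4]

```text
clock: 3.0
tool_pos: [0.5224, 0.1944, 0.2789]
eef_rot: [0.27, 0.963, 0.0, 0.0]
contact_force: [1.2, -1.4, 0.6]
opening: 1.002
```

Run:
```python
from m import *
s=r.get_state();print({k:np.round(s[k],4).tolist() for k in('clock','q','tool_pos','eef_rot')})
look(['wrist'],['lid_grip','tank_rim'],'c')
```

```text
{'clock': 3.0, 'q': [0.0264, 0.6469, -0.8023, 1.7048, 0.5327, 1.0213, 0.0615], 'tool_pos': [0.5224, 0.1944, 0.2789], 'eef_rot': [0.2702, 0.9628, 0.0003, 0.0]}
wrist lid_grip spot_in [([0.5235, 0.3999, 0.0085], 0.93), ([0.6691, 0.4185, 0.007], 0.64), ([0.5128, 0.1962, 0.0926], 0.62)]
wrist lid_grip spot_point [([0.5303, 0.4085, 0.0253], 0.86), ([0.5197, 0.1935, 0.1097], 0.84), ([0.6768, 0.4173, 0.0293], 0.78)]
wrist tank_rim spot_in [([0.5104, 0.1993, 0.0896], 0.7)]
wrist tank_rim spot_point []
{'intrinsics': [[286.3649, 0.0, 250.0002], [0.0, 286.3649, 188.2131], [0.0, 0.0, 1.0]], 'tool_from_camera': [[0.0009, -0.9611, -0.2761, 0.0709], [1.0, 0.0008, 0.0005, 0.0004], [-0.0002, -0.2761, 0.9611, -0.1452], [0.0, 0.0, 0.0, 1.0]]}
```

View pics/c_wrist.png

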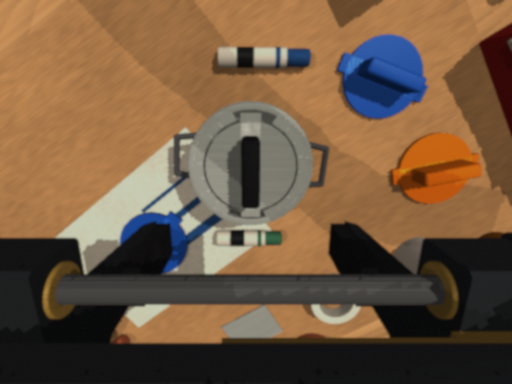

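Run:
```python
from m import *
from scipy.spatial.transform import Rotation as R
s=r.get_state();d=r.snapshot('wrist');T=np.eye(4);T[:3,:3]=R.from_quat(s['eef_rot']).as_matrix();T[:3,3]=s['tool_pos']
E=T@d['tool_from_camera']
np.savez('w1.npz',img=d['img'],E=E,K=d['intrinsics'])
b=blackbar(d,(250,170),48);v,u=np.nonzero(b);print(len(u),u.min(),u.max(),v.min(),v.max(),cv2.minAreaRect(np.c_[u,v].astype(np.float32)))
t=r.snapshot('top')
bt=blackbar(t,(223,236),30);vt,ut=np.nonzero(bt)
# end points along major axis in each, by 2D PCA, triangulate top-face ends
def ray2(K,E,u,v): w=E[:3,:3]@np.linalg.solve(K,[u,v,1.]);return E[:3,3],w/np.linalg.norm(w)
def tri(p,q):
    o1,a=ray2(d['intrinsics'],E,*p);o2,c=ray2(t['intrinsics'],t['extrinsics'],*q)
    k=np.linalg.lstsq(np.c_[a,-c],o2-o1,rcond=None)[0];x,y=o1+k[0]*a,o2+k[1]*c;return (x+y)/2,np.linalg.norm(x-y)
print(tri((u.mean(),v.mean()),(ut.mean(),vt.mean())))
for z in(.125,.132):
  P=np.array([ray(d,a,c,z,E)[:2] for a,c in zip(u,v)]);w,V=np.linalg.eigh(np.cov(P.T));print(z,P.mean(0),'yaw',np.degrees(np.arctan2(V[1,1],V[0,1]))%180,np.sqrt(w*12))
cv2.imwrite('pics/d.png',cv2.resize(d['img'][95:230,165:340],None,fx=4.5,fy=4.4,interpolation=cv2.INTER_CUBIC))
```

```text
1224 244 261 134 204 ((252.5, 169.0), (70.0, 17.0), 90.0)Traceback (most recent call last):
  File "<stdin>", line 8, in <module>
  File "m.py", line 8, in blackbar
    n,l,s,_=cv2.connectedComponentsWithStats(b);k=1+np.argmax(s[1:,4]);return (l==k)
                                                    ~~~~~~~~~^^^^^^^^^
    return _wrapfunc(a, 'argmax', axis=axis, out=out, **kwds)
    return bound(*args, **kwds)
ValueError: attempt to get argmax of an empty sequence
```

Run:
```python
from m import *
w=np.load('w1.npz');d=dict(img=w['img'],intrinsics=w['K'],extrinsics=w['E'])
t=dict(img=cv2.imread('pics/a_top.png'),intrinsics=np.array([[429.5037,0,255.1504],[0,429.5037,197.52],[0,0,1]]),extrinsics=np.array([[-0.0168,-0.9931,0.1156,0.4939],[-0.9998,0.0156,-0.0114,0.1326],[0.0095,-0.1158,-0.9932,1.0531],[0,0,0,1]]))
sd=dict(img=cv2.imread('pics/a_side.png'),intrinsics=np.array([[463.1414,0,259.4584],[0,463.1414,185.4663],[0,0,1]]),extrinsics=np.array([[0.9644,-0.1537,0.2152,0.3292],[-0.264,-0.6055,0.7508,-0.7638],[0.0149,-0.7809,-0.6245,0.8576],[0,0,0,1]]))
cs=[]
for x,c,k in((d,(250,170),48),(t,(223,236),30),(sd,(230,177),18)):
    b=blackbar(x,c,k);v,u=np.nonzero(b);cs.append((u.mean(),v.mean()));print(len(u),cs[-1])
def ra(x,p): E=x['extrinsics'];q=E[:3,:3]@np.linalg.solve(x['intrinsics'],[*p,1.]);return E[:3,3],q/np.linalg.norm(q)
def tri(L):
    A=np.zeros((3,3));b=np.zeros(3)
    for o,q in L: M=np.eye(3)-np.outer(q,q);A+=M;b+=M@o
    X=np.linalg.solve(A,b);return X,[np.linalg.norm((np.eye(3)-np.outer(q,q))@(X-o)) for o,q in L]
L=[ra(x,p) for x,p in zip((d,t,sd),cs)]
for k in([0,1],[0,2],[1,2],[0,1,2]):print(k,tri([L[i] for i in k]))
b=blackbar(d,(250,170),48);v,u=np.nonzero(b)
for z in(.125,.132):
  P=np.array([ray(d,a,c,z)[:2] for a,c in zip(u,v)]);q,V=np.linalg.eigh(np.cov(P.T));print(z,P.mean(0),'yaw',np.degrees(np.arctan2(V[1,1],V[0,1]))%180,np.sqrt(q*12))
cv2.imwrite('pics/d.png',cv2.resize(d['img'][95:230,165:340],None,fx=4.4,fy=4.4,interpolation=cv2.INTER_CUBIC))
```

```text
1224 (np.float64(252.6764705882353), np.float64(168.79166666666666))
333 (np.float64(221.8948948948949), np.float64(234.97597597597598))
418 (np.float64(229.35885167464116), np.float64(175.3444976076555))
[0, 1] (array([0.52201991, 0.19543131, 0.11366521]), [np.float64(0.00030543236607699474), np.float64(0.0003054323660767648)])
[0, 2] (array([0.52139682, 0.19500546, 0.1110028 ]), [np.float64(0.000880427350313462), np.float64(0.0008804273503135173)])
[1, 2] (array([0.52155832, 0.19603352, 0.10996676]), [np.float64(0.0008124008669531926), np.float64(0.0008124008669530289)])
[0, 1, 2] (array([0.52175805, 0.19541642, 0.11069767]), [np.float64(0.000759464675853708), np.float64(0.0007128208292913597), np.float64(0.001157287537807964)])
0.125 [0.52002631 0.19621064] yaw 148.9940148697731 [0.01848395 0.07543583]
0.132 [0.51870085 0.19695936] yaw 148.9940148697731 [0.01805066 0.07366753]
```

View pics/d.png

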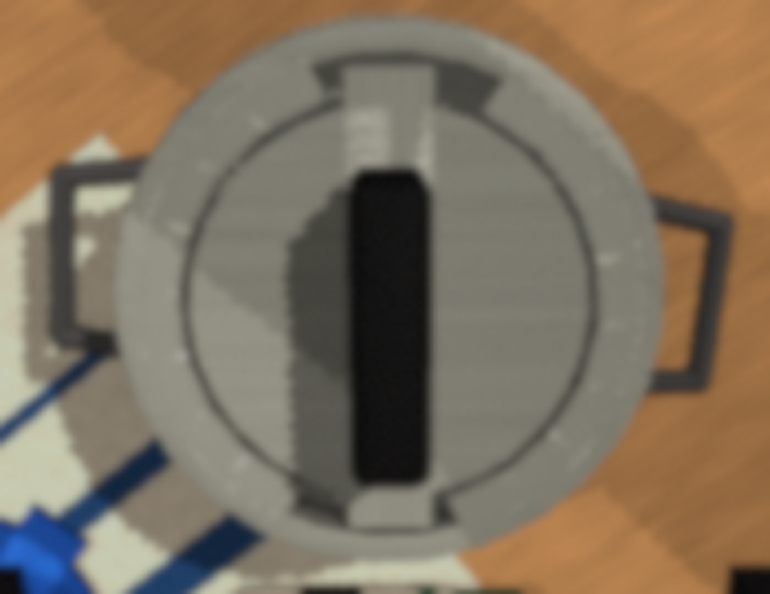

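Run:
```python
from m import *
w=np.load('w1.npz');d=dict(img=w['img'],intrinsics=w['K'],extrinsics=w['E'])
t=dict(intrinsics=np.array([[429.5037,0,255.1504],[0,429.5037,197.52],[0,0,1]]),extrinsics=np.array([[-0.0168,-0.9931,0.1156,0.4939],[-0.9998,0.0156,-0.0114,0.1326],[0.0095,-0.1158,-0.9932,1.0531],[0,0,0,1]]))
for z in(.05,.06,.07,.08):
  for n,x,a,b in(('w',d,(179.3,153.6),(328,163.2)),('t',t,(259,260.4),(190,211.8))):
    A=ray(x,*a,z)[:2];B=ray(x,*b,z)[:2];e=B-A;print(z,n,A.round(4),B.round(4),((A+B)/2).round(4),np.linalg.norm(e).round(4),np.degrees(np.arctan2(e[1],e[0])).round(1))
print(ray(d,252,168,.0))
```

```text
0.05 w [0.4658 0.1172] [0.5797 0.2773] [0.5228 0.1972] 0.1965 54.6
0.05 t [0.4642 0.1146] [0.5794 0.274 ] [0.5218 0.1943] 0.1967 54.1
0.06 w [0.4658 0.1202] [0.5766 0.276 ] [0.5212 0.1981] 0.1912 54.6
0.06 t [0.4645 0.1148] [0.5786 0.2726] [0.5215 0.1937] 0.1947 54.1
0.07 w [0.4657 0.1231] [0.5735 0.2746] [0.5196 0.1989] 0.186 54.6
0.07 t [0.4648 0.115 ] [0.5777 0.2712] [0.5212 0.1931] 0.1928 54.1
0.08 w [0.4656 0.1261] [0.5704 0.2733] [0.518  0.1997] 0.1807 54.6
0.08 t [0.4651 0.1152] [0.5769 0.2698] [0.521  0.1925] 0.1908 54.1
[0.54159829 0.18292483 0.        ]
```

Call:
carry_out:
  commands:
    - [0.001,0,0.04,0,0,-0.3]
    - [0.001,0,0.08,0,0,-0.3]
    - [0.001,0,0.12,0,0,-0.3]
    - [0.001,0,0.15,0,0,-0.3]
    - [0.001,0,0.17,0,0,-0.3]
    - [0.001,0,0.182,0,0,-0.3]
    - [0.001,0,0.182,0,0,-0.3]

```text
clock: 4.05
tool_pos: [0.5216, 0.1921, 0.0955]
eef_rot: [0.27, 0.963, -0.001, -0.001]
contact_force: [0.0, -0.3, -0.5]
opening: 0.998
```

Run:
```python
from m import *
for n in('wrist','side'):
  d=r.snapshot(n);cv2.imwrite(f'pics/e_{n}.png',d['img'])
```

```text
(no output)
```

View pics/e_wrist.png

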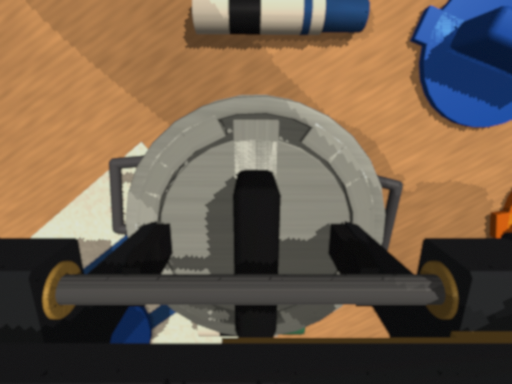

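View pics/e_side.png

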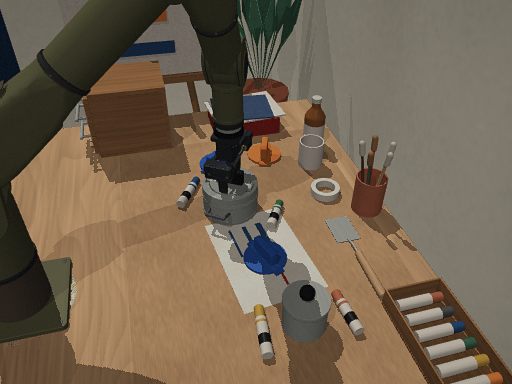

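Call:
carry_out:
  commands:
    - [0,0,0,0,0,0]
    - [0,0,0,0,0,0]

```text
clock: 4.35
tool_pos: [0.5228, 0.1933, 0.0978]
eef_rot: [0.27, 0.963, 0.001, 0.001]
contact_force: [0.5, 0.1, 0.2]
opening: 1.001
```

Run:
```python
from m import *
s=r.get_state();print({k:np.round(s[k],4).tolist() for k in('clock','q','tool_pos','eef_rot','contact_force','moment')})
```

```text
{'clock': 4.35, 'q': [-0.0869, 0.8736, -0.6079, 1.8729, 0.8017, 0.6555, -0.1676], 'tool_pos': [0.5228, 0.1933, 0.0978], 'eef_rot': [0.2697, 0.963, 0.0007, 0.0008], 'contact_force': [0.4896, 0.0873, 0.1631], 'moment': [-0.0174, -0.1277, 0.004]}
```

Call:
carry_out:
  commands:
    - [0.002,0.002,0.001,0,0,0]
    - [0.002,0.002,0.001,0,0,0]
    - [0.002,0.002,0.001,0,0,0]

```text
clock: 4.65
tool_pos: [0.5214, 0.196, 0.0958]
eef_rot: [0.269, 0.963, 0.0, 0.0]
contact_force: [0.5, -0.0, 0.4]
opening: 0.998
```

Call:
carry_out:
  commands:
    - [0,0,0,0,0,0]
    - [0,0,0,0,0,0]
    - [0,0,0,0,0,0]
    - [0,0,0,0,0,0]
    - [0,0,0,0,0,0]
    - [0,0,0,0,0,0]
    - [0,0,0,0,0,0]
    - [0,0,0,0,0,0]
  fingers: 255
  grip_force: 50

```text
clock: 5.45
tool_pos: [0.5214, 0.1957, 0.0957]
eef_rot: [0.27, 0.963, -0.0, 0.0]
contact_force: [-1.7, 0.4, -0.2]
opening: 0.298
```

Call:
carry_out:
  commands:
    - [0,0,0,0,0,0]
    - [0,0,0,0,0,0]
    - [0,0,0,0,0,0]
    - [0,0,0,0,0,0]
    - [0,0,0,0,0,0]

```text
clock: 5.95
tool_pos: [0.5214, 0.1957, 0.0957]
eef_rot: [0.27, 0.963, -0.0, -0.0]
contact_force: [-0.4, -0.5, 0.6]
opening: 0.22
```

Run:
```python
from m import *
s=r.get_state();print({k:np.round(s[k],4).tolist() for k in('clock','q','tool_pos','eef_rot','contact_force','moment')})
d=r.snapshot('wrist');cv2.imwrite(f'pics/f.png',d['img'])
```

```text
{'clock': 5.95, 'q': [-0.0934, 0.8768, -0.6054, 1.8731, 0.8029, 0.6538, -0.1734], 'tool_pos': [0.5214, 0.1957, 0.0957], 'eef_rot': [0.2696, 0.963, -0.0001, -0.0], 'contact_force': [-0.4471, -0.5315, 0.6443], 'moment': [-0.0014, -0.1552, -0.03]}
```

View pics/f.png

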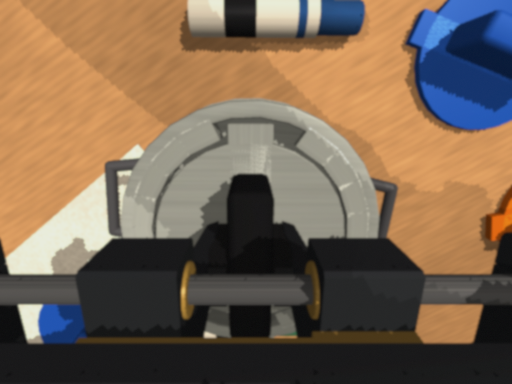

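Call:
carry_out:
  commands:
    - [0,0,0.003,0,0,0]
    - [0,0,0.006,0,0,0]
    - [0,0,0.009,0,0,0]
    - [0,0,0.012,0,0,0]
    - [0,0,0.013,0,0,0]
    - [0,0,0.013,0,0,0]
    - [0,0,0.013,0,0,0]

```text
clock: 6.7
tool_pos: [0.5214, 0.1957, 0.0828]
eef_rot: [0.269, 0.963, -0.0, 0.0]
contact_force: [-1.8, -0.7, 5.8]
opening: 0.217
```

Run:
```python
from m import *
s=r.get_state();print({k:np.round(s[k],4).tolist() for k in('clock','q','tool_pos','eef_rot','contact_force','moment')})
d=r.snapshot('wrist');cv2.imwrite(f'pics/g.png',d['img'])
```

```text
{'clock': 6.7, 'q': [-0.1041, 0.8951, -0.5867, 1.8785, 0.8251, 0.629, -0.1922], 'tool_pos': [0.5214, 0.1957, 0.0828], 'eef_rot': [0.2695, 0.963, -0.0001, 0.0001], 'contact_force': [-1.789, -0.6804, 5.7859], 'moment': [-0.1979, 0.2079, 0.0164]}
```

View pics/g.png

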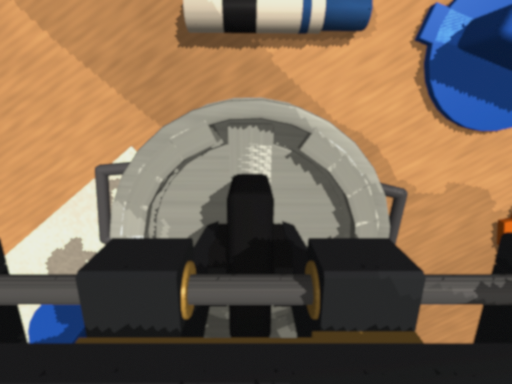

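Call:
carry_out:
  commands:
    - [0,0,0,0,0,4]
    - [0,0,0,0,0,9]
    - [0,0,0,0,0,15]
    - [0,0,0,0,0,21]
    - [0,0,0,0,0,27]
    - [0,0,0,0,0,33]
    - [0,0,0,0,0,39]
    - [0,0,0,0,0,45]
    - [0,0,0,0,0,45]

```text
clock: 7.65
tool_pos: [0.5222, 0.1965, 0.0832]
eef_rot: [0.618, 0.786, 0.001, 0.001]
contact_force: [-1.3, 0.6, 5.9]
opening: 0.22
```

```bash
cat > st.py <<'E'
from m import *
import sys
s=r.get_state();print({k:np.round(s[k],4).tolist() for k in('clock','q','tool_pos','eef_rot','contact_force','moment','opening')})
e=s['eef_rot'];print('x yaw',np.degrees(2*np.arctan2(e[1],e[0])))
d=r.snapshot('wrist');cv2.imwrite(f'pics/{sys.argv[1]}.png',d['img'])
E
python3 st.py h
```

```text
{'clock': 7.65, 'q': [-0.2174, 0.8563, -0.3847, 1.8835, 0.6098, 0.5182, -0.7838], 'tool_pos': [0.5222, 0.1965, 0.0832], 'eef_rot': [0.6182, 0.786, 0.0009, 0.0006], 'contact_force': [-1.2926, 0.5884, 5.8931], 'moment': [-0.057, -0.0686, -0.17], 'opening': 0.2197}
x yaw 103.6270135313763
```

View pics/h.png

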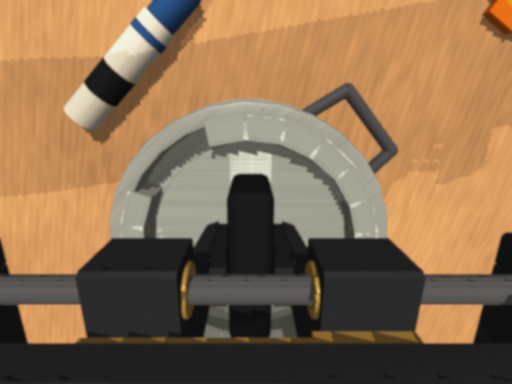

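Call:
carry_out:
  commands:
    - [0,0,0,0,0,5]
    - [0,0,0,0,0,11]
    - [0,0,0,0,0,17]
    - [0,0,0,0,0,23]
    - [0,0,0,0,0,29]
    - [0,0,0,0,0,35]
    - [0,0,0,0,0,41]
    - [0,0,0,0,0,46]
    - [0,0,0,0,0,49.5]
    - [0,0,0,0,0,49.5]
    - [0,0,0,0,0,49.5]

```text
clock: 8.8
tool_pos: [0.5223, 0.1964, 0.0831]
eef_rot: [0.89, 0.456, 0.001, 0.0]
contact_force: [-0.3, -0.3, 5.6]
opening: 0.218
```

```bash
python3 st.py i
```

```text
{'clock': 8.8, 'q': [-0.3418, 0.8363, -0.1706, 1.8902, 0.3021, 0.4377, -1.3556], 'tool_pos': [0.5223, 0.1964, 0.0831], 'eef_rot': [0.89, 0.4559, 0.0011, 0.0001], 'contact_force': [-0.314, -0.2538, 5.5902], 'moment': [0.0549, 0.0407, -0.0373], 'opening': 0.2178}
x yaw 54.24845492569719
```

View pics/i.png

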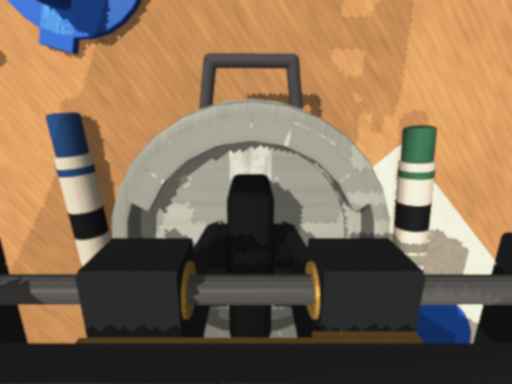

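Call:
carry_out:
  commands:
    - [0,0,-0.001,0,0,0]
    - [0,0,-0.002,0,0,0]
    - [0,0,-0.003,0,0,0]
    - [0,0,-0.003,0,0,0]

```text
clock: 9.25
tool_pos: [0.5223, 0.1964, 0.0857]
eef_rot: [0.89, 0.456, 0.001, -0.0]
contact_force: [1.4, 1.2, 1.5]
opening: 0.217
```

Call:
carry_out:
  commands:
    - [0,0,0,0,0,0]
    - [0,0,0,0,0,0]
    - [0,0,0,0,0,0]
    - [0,0,0,0,0,0]
    - [0,0,0,0,0,0]
    - [0,0,0,0,0,0]
    - [0,0,0,0,0,0]
    - [0,0,0,0,0,0]
  fingers: 120

```text
clock: 10.05
tool_pos: [0.5215, 0.1957, 0.0857]
eef_rot: [0.89, 0.456, 0.0, 0.0]
contact_force: [-0.2, -0.5, -0.3]
opening: 0.526
```

Open by ~13 mm per side, so clear. Rise and check.

Call:
carry_out:
  commands:
    - [0,0,-0.01,0,0,0]
    - [0,0,-0.03,0,0,0]
    - [0,0,-0.07,0,0,0]
    - [0,0,-0.12,0,0,0]
    - [0,0,-0.16,0,0,0]
    - [0,0,-0.19,0,0,0]
    - [0,0,-0.19,0,0,0]
    - [0,0,-0.19,0,0,0]

```text
clock: 10.85
tool_pos: [0.5214, 0.1956, 0.2765]
eef_rot: [0.89, 0.456, 0.001, 0.0]
contact_force: [0.1, -0.4, -0.7]
opening: 0.528
```

```bash
python3 st.py j
python3 - <<'E'
from m import *
d=dict(img=cv2.imread('pics/j.png'))
b=blackbar(d,(250,170),48);v,u=np.nonzero(b);print(len(u),u.min(),u.max(),v.min(),v.max(),np.degrees(np.polyfit(v,u,1)[0]))
look(['side'],['lid_grip','pot_mid'],'j')
cv2.imwrite('pics/j_c.png',cv2.resize(cv2.imread('pics/j_side.png')[140:240,170:290],None,fx=6,fy=6,interpolation=cv2.INTER_CUBIC))
E
```

```text
{'clock': 10.85, 'q': [-0.2704, 0.5578, -0.2802, 1.7257, 0.1911, 0.8836, -1.2563], 'tool_pos': [0.5214, 0.1956, 0.2765], 'eef_rot': [0.8901, 0.4557, 0.0006, 0.0002], 'contact_force': [0.0869, -0.401, -0.6886], 'moment': [-0.0477, -0.0078, -0.0138], 'opening': 0.5284}
x yaw 54.21990856430187
1088 243 259 137 204 -0.3433492769420208
side lid_grip spot_in [([0.5542, -0.0275, 0.008], 0.88), ([0.5177, 0.397, 0.0093], 0.87), ([0.5198, 0.1878, 0.0783], 0.59), ([0.6783, 0.4022, 0.0078], 0.57)]
side lid_grip spot_point [([0.5207, 0.4081, 0.0266], 0.8), ([0.5238, 0.1947, 0.0995], 0.76), ([0.5603, -0.0128, 0.0289], 0.7), ([0.6836, 0.4195, 0.0301], 0.56)]
side pot_mid spot_in [([0.5836, -0.2386, 0.0846], 0.73)]
side pot_mid spot_point [([0.5965, -0.219, 0.0578], 0.72)]
{'intrinsics': [[463.1414, 0.0, 259.4584], [0.0, 463.1414, 185.4663], [0.0, 0.0, 1.0]], 'extrinsics': [[0.9644, -0.1537, 0.2152, 0.3292], [-0.264, -0.6055, 0.7508, -0.7638], [0.0149, -0.7809, -0.6245, 0.8576], [0.0, 0.0, 0.0, 1.0]]}
```

View pics/j.png

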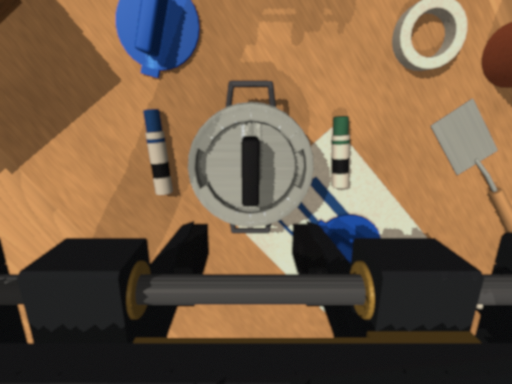

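View pics/j_c.png

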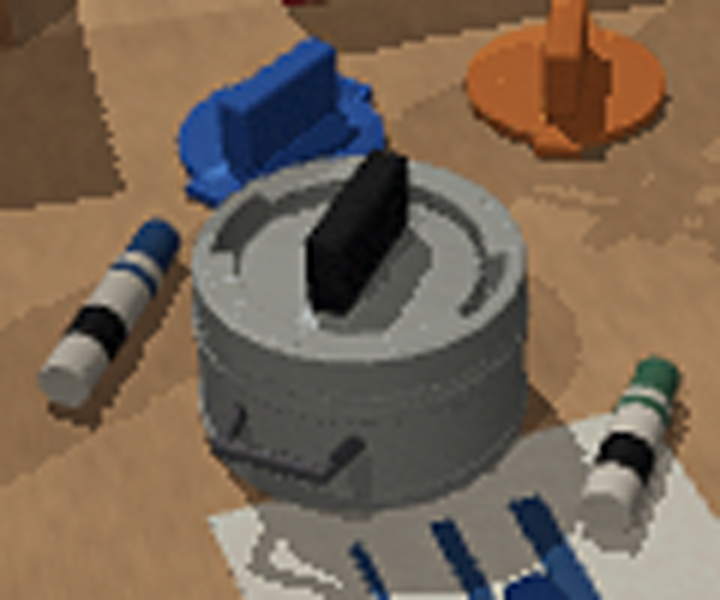

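Lid sunk ~10 mm (grip centre z ≈ 0.0995–0.102, down from 0.108–0.112), grip in line with both ears, pot undisturbed, robot clear.

```bash
python3 -c "
from plant import r
print(r.finish_job())"
```

```text
the job is handed in; nothing more can be done
None
```

The tank lid is pressed down, turned about 94.5° clockwise and locked. I handed the job in at about 11 s of the 32 s allowed.

**What I did:** I took the black grip from above, pressed it down about 13 mm (roughly 6 N at the wrist) and turned it with the lid held down. I then eased the push off, opened the fingers and lifted the gripper clear to a height of about 0.28 m. The turn was a little over 90° because the grip started about 5° short of the gap line.

**Last checks after letting go:**
- **Alignment:** The grip lies within about 0.5° of the line through the two ears. I read its angle in the wrist image and judged the ear line by eye.
- **Locked down:** The side camera put the grip's centre at 0.0995 m, against 0.108 m in that view at the start. That is about 9 mm lower, which fits the expected 10 mm within the network's 4 mm error.
- **Pot:** It still measures within about 6 mm of where it started, which is roughly the detection error. The arm never went near it.
- **Forces:** The force readings after each move stayed within a few N of zero, apart from the push itself.

**One disagreement:** Before the grasp, the pose readings and the wrist image differed by 2 to 3 mm. I split the difference, and the jaws closed centred on the grip with almost no side force.

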